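Tamp the walnuts level in the bulk bin

ROBOT

A 6-joint arm with a two-finger parallel gripper is mounted at the origin on the work surface. World frame = base frame: x ahead of the robot, y to its left, z up, the work surface at z = 0. Lengths are in m, angles in rad, forces in N, time in s.
With the tool pointing down it reaches from about 0.325 to 1 m from the base axis. Payload 5.1 kg.
Tool frame: the origin (TCP) lies at the very end of the fingers, on their centre line; the grasp point (between the pads) lies 19 mm behind it; z points along the fingers, y is the direction in which the jaws open and shut (so a half turn about z gives the same grasp; the last joint's range is limited). The gripper opens to 85 mm and grips with 20 to 120 N. Pads are 22 mm wide; open, the fingers measure 114 mm over their backs; the gripper's body (76 mm by 85 mm) begins 54 mm behind the grasp point. The pads swing forward as they close: fully open they stand 13 mm farther back than shut.
Start: joints at [1.128, 0.124, 1.65, -0, 1.367, -0.083], TCP at [0.229, 0.608, 0.231] pointing down, gripper open.
Joint ranges: [-2.61, 2.61], [-1.02, 2.33], [0.03, 2.71], [-1.35, 4.49], [0.32, 2.68], [-2.91, 2.91]. Speed limits (rad/s): [2.57, 2.57, 3.14, 3.14, 3.14, 3.14].

INTERFACE

Orientations are given as a unit quaternion [w, x, y, z].
In Python, from rig import robot gives the robot as it stands.
- The arm moves only by the shell command python3 -m crank 'ROWS' [FORCE]. ROWS is JSON, a list of rows, each an object with "dp": the shift along the tool's x, y, z in cm, a list of three; "turn": the turn about the tool's z in rad; "jaw": the opening, from -1 (shut) to 1 (fully open). A call has 1 to 12 rows; each row shifts and turns the commanded pose from where the row before left it, along the tool's axes as they then stand; what a row does not reach is not made up. A row lasts 1/10 s, in which the tool goes at most 50 mm and 8.59 degrees, less where a joint would pass 70% of its speed; a pose out of reach is approached as far as the arm can. A call is refused whole if a number of a shift passes 5 or a number of a turn 0.15, either way. A call with a gripper value outside its range is refused whole. The fingers move at their own pace and stop on an object; FORCE is the grip in N (left out, the last holds). Time passes only in rows, so rows that do not move let the fingers close. It gives the time, the measured TCP pose, the force and the opening at its end, in the units of the state.
- robot.read_state(): the state, without advancing time (a new reading comes with each control period).
- robot.camera(name): name is "scene" or "top" or "wrist"; returns a dict with "color" (480x640x3 uint8, blue, green, red), "mtx" (3x3 intrinsics, pixels), "R" (3x3) and "t" (3): a world point X has camera coordinates R X + t. Camera axes: x right, y down, z forward; pixel columns grow to the right and rows downward; lengths in m; the calibration is good to about 2 mm. A picture is of the moment at which its call begins. There is no depth.
- robot.close_job(): hands the job in, once; it reports no verdict.
The state is a dict: "time_s": time; "q": joint angles; "qvel": joint speeds; "joint_torque": joint torques, N m; "eef_pos": TCP position; "ee_rot": TCP orientation; "wrist_force": force on the tool from outside, world axes, zero at the start; "ft_torque": the same for the moment, N m; "opening": finger opening in m.
Only numpy, scipy, OpenCV 4.12 (cv2) and the standard library are available. Lean on these libraries where they do the work, as an engineer would, in place of code of your own. Each camera call takes 0.05 s, during which the arm holds its last target.

TASK

Two walnuts stand proud of the others in the narrow steel bin. Take the wooden tamper by its handle and press them down with its flat face, firmly but without cracking any, until all ten walnuts lie level in one layer on the bin's floor; the stiff divider should give way by itself, so touch neither it nor the walnuts with the gripper and do not push the divider with the tamper. Then stand the tamper upright again in the middle of its round cork mat, leaving the tin and the two jars by the bin where they are.

Things in the scene. Friction and masses are not known exactly. Their poses are not given: they have to be found in the camera images.
- bin: Narrow open stainless steel bin, fixed to the counter: outside 200 (own x) by 74 (own y) by 44 mm high, walls 5 mm, floor 8 mm thick. Origin: centre of its underside. Own x runs along its length, from the end wall that the walnuts lie against towards the empty end behind the divider. Inner space 190 by 64 mm.
- bin_level (a point): Point over the middle of the bin, 38 mm above the counter: the height of the tops of walnuts that lie on the bin's floor; the bin's rim stands 6 mm higher.
- divider (a joint): Black upright divider plate across the bin (6 mm thick, top edge 43 mm above the counter), a stiff sliding fit: 0 m at the start, grows to 0.06 m as it gives way along the bin's +x. It slips at about 1 N and stays where it is left; the walnuts' own weight does not move it, but walnuts pressed down do. It is not to be pushed by hand or tamper: walnuts wedge it along.
- divider_face (a point): Middle of the top edge of the divider's face on the walnuts' side.
- tamper_grip (a point): Middle of the straight handle of the dark wooden tamper, 46 mm above its flat face. The tamper is round and stands face down: face a disc 48 mm across and 14 mm thick at the rim, then a cone up to 22 mm, a straight handle 26 mm across from 22 to 66 mm, then a bevelled top narrowing to 20 mm, 76 mm high in all. 0.22 kg (may vary by a quarter). Own z is its axis, pointing from face to top.
- tamper: The same tamper; origin at the centre of its flat face.
- mat: Round cork mat fixed on the counter, 90 mm across, 4 mm thick; the tamper's place. Origin: centre of its underside.
- tin: Bystander: low round aluminium tin, 42 mm across, 30 mm high. Origin under its centre.
- jar1: Bystander: glass spice jar with white lid, 60 mm across, 100 mm high. Origin under its centre.
- jar2: Bystander: glass spice jar with white lid, 64 mm across, 95 mm high. Origin under its centre.
- walnut0_center (a point): Centre of a round walnut in its shell, 30 mm across, 12 g, smooth. Lies on the bin's floor at the start, in two rows of four between end wall and divider; its centre is 23 mm above the counter when it lies on the floor.
- walnut1_center (a point): Centre of a round walnut in its shell, 30 mm across, 12 g, smooth. Lies on the bin's floor at the start, in two rows of four between end wall and divider; its centre is 23 mm above the counter when it lies on the floor.
- walnut2_center (a point): Centre of a round walnut in its shell, 30 mm across, 12 g, smooth. Lies on the bin's floor at the start, in two rows of four between end wall and divider; its centre is 23 mm above the counter when it lies on the floor.
- walnut3_center (a point): Centre of a round walnut in its shell, 30 mm across, 12 g, smooth. Lies on the bin's floor at the start, in two rows of four between end wall and divider; its centre is 23 mm above the counter when it lies on the floor.
- walnut4_center (a point): Centre of a round walnut in its shell, 30 mm across, 12 g, smooth. Lies on the bin's floor at the start, in two rows of four between end wall and divider; its centre is 23 mm above the counter when it lies on the floor.
- walnut5_center (a point): Centre of a round walnut in its shell, 30 mm across, 12 g, smooth. Lies on the bin's floor at the start, in two rows of four between end wall and divider; its centre is 23 mm above the counter when it lies on the floor.
- walnut6_center (a point): Centre of a round walnut in its shell, 30 mm across, 12 g, smooth. Lies on the bin's floor at the start, in two rows of four between end wall and divider; its centre is 23 mm above the counter when it lies on the floor.
- walnut7_center (a point): Centre of a round walnut in its shell, 30 mm across, 12 g, smooth. Lies on the bin's floor at the start, in two rows of four between end wall and divider; its centre is 23 mm above the counter when it lies on the floor.
- walnut8_center (a point): Centre of a round walnut in its shell, 30 mm across, 12 g, smooth. One of the two that sit proud, in the hollow between four others, centre about 43 mm above the counter at the start. Pressed down with some 10 to 20 N it parts the others, the divider gives way, and it reaches the floor (centre 23 mm above the counter), moving up to 25 mm along the bin with its neighbours. A walnut cracks above about 60 N.
- walnut9_center (a point): Centre of a round walnut in its shell, 30 mm across, 12 g, smooth. One of the two that sit proud, in the hollow between four others, centre about 43 mm above the counter at the start. Pressed down with some 10 to 20 N it parts the others, the divider gives way, and it reaches the floor (centre 23 mm above the counter), moving up to 25 mm along the bin with its neighbours. A walnut cracks above about 60 N.
Mind the look-alikes: they are no part of the job. What is shaped like the part that bears walnut6_center but orange or pink is not meant. Of the things that look like the mat, take the one that is farthest from the robot's base at the start.

How it is judged:
By the outcome, as a careful person would: the job done as asked, in the order asked, and still so for the second after the job is handed in, with the robot touching nothing.
It also fails if it takes over 54 s, if anything falls off the work surface, if the arm or the gripper's body presses on something with over 40 N, if the wrist force passes 120 N, or if a joint passes its speed limit or range.

## Working session

There is one attempt and no reset: what is moved stays moved. The work goes in short steps, Python scripts to look and compute and a shell command to move; the robot and the scene stay as the last step left them, time stands still between calls to the robot, and variables do not carry over. Pictures are saved under pics/ and viewed, and the job is handed in when it is done.

```bash
ls; mkdir -p pics
python3 - <<'E'
from rig import robot
import cv2
s=robot.read_state()
print({k:(v if not hasattr(v,'round') else v) for k,v in s.items()})
for n in ("scene","top","wrist"):
    c=robot.camera(n); cv2.imwrite(f"pics/{n}0.png",c["color"]); print(n,c["mtx"],c["R"],c["t"])
E
```

```text
pics
{'time_s': 0.0, 'q': array([ 1.12839134e+00,  1.24486007e-01,  1.65166263e+00,  2.16857965e-05,
        1.36750335e+00, -8.25978584e-02]), 'qvel': array([-0.00050649,  0.00145738, -0.00097823, -0.00066068,  0.00076576,
        0.00025193]), 'joint_torque': array([ 2.61538271e-04, -4.23622048e+01, -3.65454125e+01, -4.59040029e-05,
        7.13650734e-03, -1.30462723e-06]), 'eef_pos': array([0.22862078, 0.60781941, 0.2300721 ]), 'ee_rot': array([-2.77448872e-04,  1.78936766e-01,  9.83860037e-01, -9.91638074e-04]), 'wrist_force': array([-0.04295785, -0.34709231,  0.68390408]), 'ft_torque': array([-0.00727763,  0.0131493 ,  0.04420339]), 'opening': 0.08544909653068848}
scene [[476.89372775   0.         328.59065378]
 [  0.         476.89372775 240.47195806]
 [  0.           0.           1.        ]] [[ 0.52717869  0.84974622 -0.00374093]
 [ 0.56293296 -0.35253206 -0.74754775]
 [-0.63654467  0.39198536 -0.66419754]] [-0.29665476 -0.26445934  1.23153896]
top [[521.56028018   0.         314.52223027]
 [  0.         521.56028018 241.12379762]
 [  0.           0.           1.        ]] [[ 0.00606467 -0.99997121  0.00456148]
 [-0.99390087 -0.00653001 -0.11008373]
 [ 0.11011035 -0.00386604 -0.99391185]] [0.00810271 0.57489467 0.889917  ]
wrist [[367.57136687   0.         320.56495753]
 [  0.         367.57136687 233.7621386 ]
 [  0.           0.           1.        ]] [[ 0.35261804  0.93576621 -0.00145589]
 [ 0.89595636 -0.33716699  0.28910313]
 [ 0.27004206 -0.1032474  -0.95729685]] [-0.64801969 -0.03777766  0.37964531]
```

View pics/scene0.png

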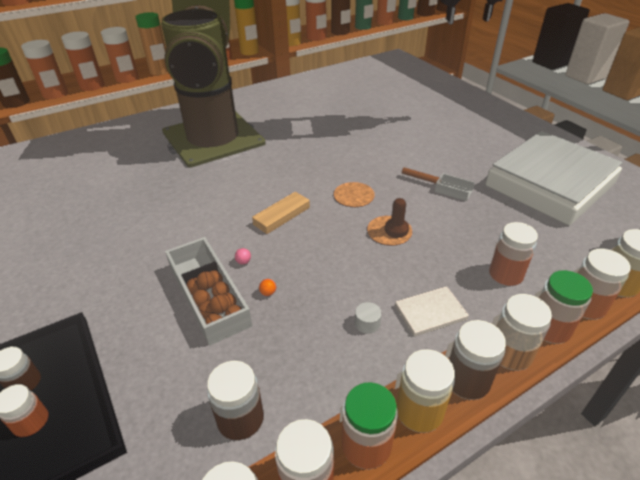

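View pics/top0.png

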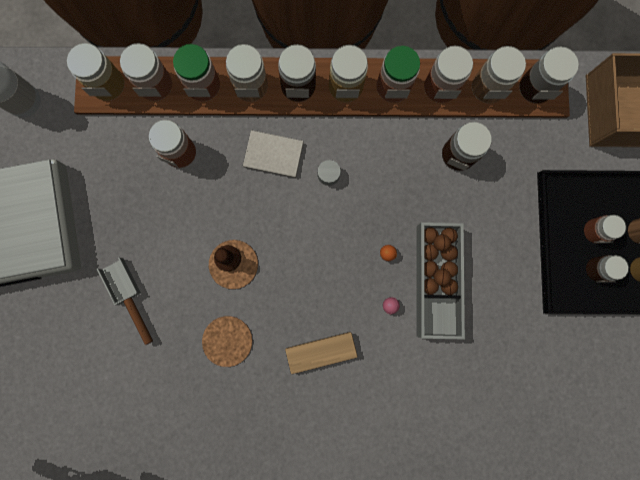

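View pics/wrist0.png

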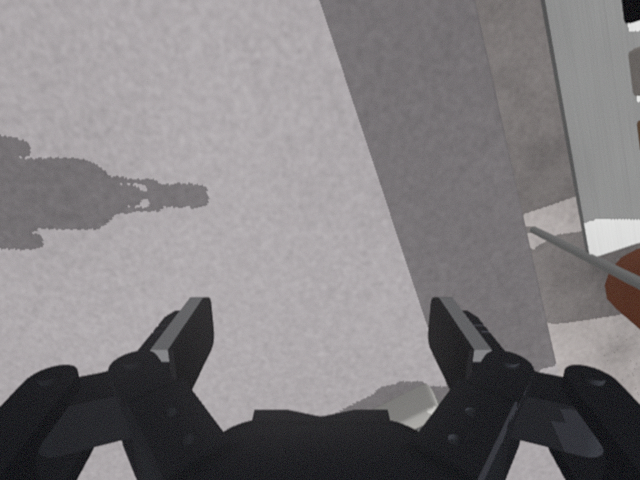

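Top view: bin at about (442,281) with the divider edge near row 297, tamper top at (228,257) on the farther mat (233,264), and the second mat at (228,341). The tin is at (329,172), with jars at (470,138) and (168,136). Next I'll zoom and measure.

```bash
cat > h.py <<'E'
import numpy as np, cv2
def ray(c,px,z):
    p=cv2.undistortPoints(np.array([[px]],float),c["mtx"],None)[0,0]
    R,t=np.array(c["R"]),np.array(c["t"]); C=-R.T@t; d=R.T@np.array([p[0],p[1],1])
    return C+d*(z-C[2])/d[2]
def proj(c,X):
    R,t=np.array(c["R"]),np.array(c["t"]); p=c["mtx"]@(R@np.array(X,float)+t); return p[:2]/p[2]
def tri(c1,p1,c2,p2):
    P=[c["mtx"]@np.c_[c["R"],c["t"]] for c in (c1,c2)]
    X=cv2.triangulatePoints(P[0],P[1],np.array(p1,float).reshape(2,1),np.array(p2,float).reshape(2,1))[:,0]
    return X[:3]/X[3]
def crop(img,x0,y0,x1,y1,s,fn):
    cv2.imwrite(fn,cv2.resize(img[y0:y1,x0:x1],None,fx=s,fy=s,interpolation=cv2.INTER_CUBIC))
E
python3 - <<'E'
from rig import robot
from h import *
top=robot.camera("top"); sc=robot.camera("scene")
crop(top["color"],405,215,480,345,4.5,"pics/binT.png")
crop(top["color"],190,230,280,300,6,"pics/tampT.png")
crop(sc["color"],150,225,290,345,5,"pics/binS.png")
crop(sc["color"],355,185,425,255,6,"pics/tampS.png")
hsv=cv2.cvtColor(top["color"],cv2.COLOR_BGR2HSV)
m=cv2.inRange(hsv,(3,60,70),(20,255,255))
sub=np.zeros_like(m); sub[235:375,195:265]=m[235:375,195:265]
for cn in cv2.findContours(sub,cv2.RETR_EXTERNAL,cv2.CHAIN_APPROX_NONE)[0]:
    if cv2.contourArea(cn)>200:
        h=cv2.convexHull(cn); e=cv2.fitEllipse(h); print(e, ray(top,e[0],.004))
print("campos",[-c["R"].T@c["t"] for c in(top,sc)])
E
```

```text
((226.6632537841797, 341.04266357421875), (49.97007369995117, 51.234161376953125), 25.51539421081543) [0.39779626 0.16704849 0.004     ]
((232.77842712402344, 264.0303039550781), (48.83689880371094, 49.78390884399414), 35.11423873901367) [0.53520698 0.1593642  0.004     ]
campos [array([0.4733501 , 0.015297  , 0.94774864]), array([ 1.08919251, -0.32389437,  0.6191794 ])]
```

Run:
```python
import cv2,numpy as np
a=[cv2.imread(f"pics/{n}.png") for n in("binT","tampT")]
h=600
b=[cv2.resize(x,(min(int(x.shape[1]*h/x.shape[0]),430),h)) for x in a]
c=np.hstack(b)[:, :800];cv2.imwrite("pics/m1.png",c)
```

```text
(no output)
```

View pics/m1.png

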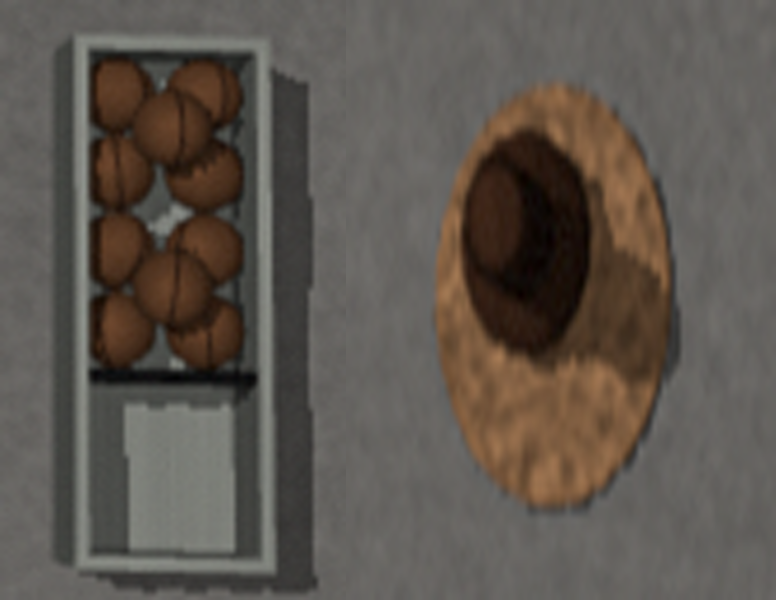

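View pics/binS.png

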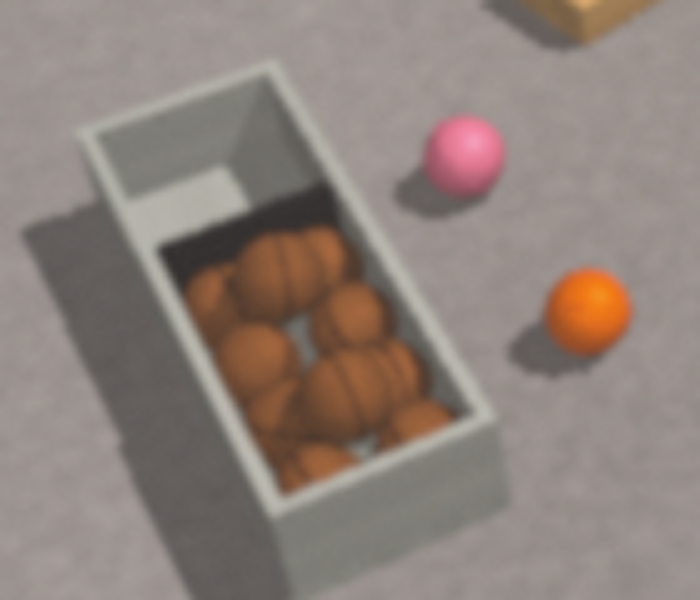

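View pics/tampS.png

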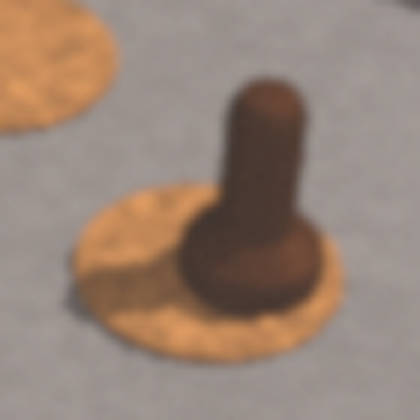

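Run:
```python
from rig import robot
from h import *
top=robot.camera("top"); sc=robot.camera("scene")
b=lambda x,y:(405-.5+x/4.613+.0,215-.5+y/4.613)
s=lambda x,y:(190-.5+(x-346)/4.778,230-.5+y/8.571)
print("tamper top",ray(top,s(495,220),.080),"rim",ray(top,(227.6,258.2),.018))
for n,p,z in [("TL",(75,37),.044),("TR",(270,37),.044),("BL",(78,572),.044),("BR",(275,570),.044),("w8",(172,128),.043),("w9",(173,288),.043),("divtopL",(90,373),.043),("divR",(255,375),.043),("divtopedge bottomL",(90,384),.043)]:
    print(n,ray(top,b(*p),z)[:2].round(4))
bs=lambda x,y:(150-.5+x/5,225-.5+y/5)
for n,p,z in [("far TL",(82,135),.044),("farTR",(272,65),.044),("nearL",(278,512),.044),("nearR",(490,412),.044),("w8",(345,393),.043),("w9",(282,273),.043),("divface",(250,222),.043),("divL",(163,250),.043),("divR",(330,188),.043)]:
    print("S",n,ray(sc,bs(*p),z)[:2].round(4))
ts=lambda x,y:(355-.5+x/6,185-.5+y/6)
print("S tamper top",ray(sc,ts(270,95),.080), "rim",ray(sc,ts(252,255),.014))
m=cv2.inRange(cv2.cvtColor(sc["color"],cv2.COLOR_BGR2HSV),(3,100,100),(20,255,255))
# tin, jars (top)
print("tin",ray(top,(329,171),.03),"jar2?",ray(top,(473,138),.098),ray(top,(168,136),.098))
```

```text
tamper top [0.54489263 0.16826034 0.08      ] rim [0.54465336 0.16671043 0.018     ]
TL [ 0.6075 -0.1741]
TR [ 0.608  -0.2483]
BL [ 0.4072 -0.172 ]
BR [ 0.4083 -0.2451]
w8 [ 0.5731 -0.2105]
w9 [ 0.5126 -0.2097]
divtopL [ 0.4806 -0.1779]
divR [ 0.4802 -0.2397]
divtopedge bottomL [ 0.4765 -0.1778]
S far TL [ 0.4099 -0.2445]
S farTR [ 0.4098 -0.1737]
S nearL [ 0.606  -0.2461]
S nearR [ 0.6039 -0.1753]
S w8 [ 0.5714 -0.2108]
S w9 [ 0.5108 -0.2086]
S divface [ 0.4821 -0.2091]
S divL [ 0.4793 -0.2388]
S divR [ 0.4809 -0.1797]
S tamper top [0.54669503 0.16705967 0.08      ] rim [0.54629308 0.16782549 0.014     ]
tin [ 0.70200223 -0.01352569  0.03      ] jar2? [ 0.74336645 -0.25292531  0.098     ] [0.74297455 0.25840644 0.098     ]
```

Top and scene views agree to about 2 mm:

| Item | x | y | Note |
|---|---|---|---|
| Tamper axis | 0.5455 | 0.1675 | |
| Mat centre | 0.535 | 0.159 | |
| Proud walnut (far) | 0.572 | -0.2105 | |
| Proud walnut (near) | 0.512 | -0.209 | |
| Divider face | 0.481 | | bin's own +x runs along world -x |

First I'll turn the tool to line up with the world axes and go over the tamper.

```bash
python3 -m crank '[{"dp":[0,0,0],"turn":-0.12,"jaw":1},{"dp":[0,0,0],"turn":-0.12,"jaw":1},{"dp":[0,0,0],"turn":-0.121,"jaw":1},{"dp":[-2.3,-3.2,0],"turn":0,"jaw":1},{"dp":[-2.3,-3.2,0],"turn":0,"jaw":1},{"dp":[-2.3,-3.2,0],"turn":0,"jaw":1},{"dp":[-2.3,-3.2,0],"turn":0,"jaw":1},{"dp":[-2.3,-3.2,0],"turn":0,"jaw":1},{"dp":[-2.3,-3.2,0],"turn":0,"jaw":1},{"dp":[-2.3,-3.2,0],"turn":0,"jaw":1},{"dp":[-2.3,-3.2,0],"turn":0,"jaw":1},{"dp":[-2.3,-3.2,0],"turn":0,"jaw":1}]' 90
```

```text
time_s: 1.55
eef_pos: [0.4369, 0.3192, 0.2315]
ee_rot: [0.0, -0.001, 1.0, 0.0]
wrist_force: [0.2, 0.3, 0.9]
opening: 0.0854
```

```bash
python3 -m crank '[{"dp":[-2.2,-3.0,0],"turn":0,"jaw":1},{"dp":[-2.2,-3.0,0],"turn":0,"jaw":1},{"dp":[-2.2,-3.0,0],"turn":0,"jaw":1},{"dp":[-2.2,-3.0,0],"turn":0,"jaw":1},{"dp":[-2.2,-3.1,2],"turn":0,"jaw":1},{"dp":[0,0,4],"turn":0,"jaw":1},{"dp":[0,0,0],"turn":0,"jaw":1},{"dp":[0,0,0],"turn":0,"jaw":1}]'
python3 - <<'E'
from rig import robot
from h import *
print(robot.read_state()["eef_pos"])
w=robot.camera("wrist");t=robot.camera("top");cv2.imwrite("pics/w1.png",w["color"])
cv2.imwrite("pics/s1.png",robot.camera("scene")["color"])
for z in(.004,.080): print(proj(w,(.5455,.1675,z)))
E
```

```text
time_s: 2.35
eef_pos: [0.5457, 0.1697, 0.1708]
ee_rot: [-0.001, -0.001, 1.0, -0.0]
wrist_force: [0.6, 0.6, 0.1]
opening: 0.0853
[0.54567259 0.16974981 0.17077674]
[319.32366647 211.79573365]
[318.95616746 237.97493712]
```

View pics/w1.png

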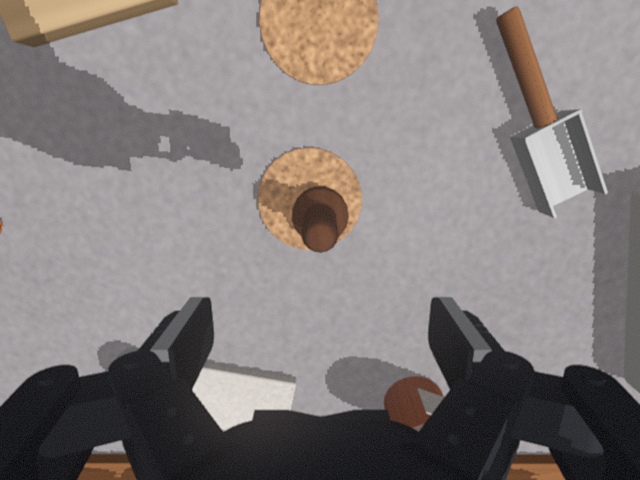

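View pics/s1.png

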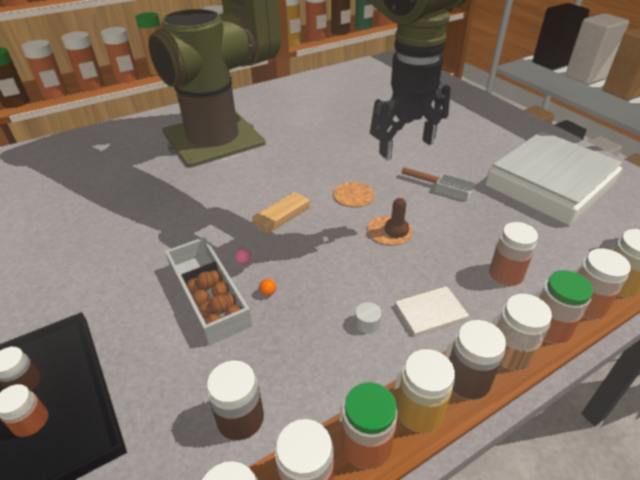

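The tamper's top shows at (320,238), with (319,238) predicted. I'll descend, shifting 2 mm in -y, and grip.

```bash
python3 -m crank '[{"dp":[0,-0.2,2],"turn":0,"jaw":1},{"dp":[0,0,3],"turn":0,"jaw":1},{"dp":[0,0,3],"turn":0,"jaw":1},{"dp":[0,0,3],"turn":0,"jaw":1},{"dp":[0,0,2],"turn":0,"jaw":1},{"dp":[0,0,1],"turn":0,"jaw":1},{"dp":[0,0,0],"turn":0,"jaw":1},{"dp":[0,0,0],"turn":0,"jaw":0},{"dp":[0,0,0],"turn":0,"jaw":-0.3},{"dp":[0,0,0],"turn":0,"jaw":-1},{"dp":[0,0,0],"turn":0,"jaw":-1},{"dp":[0,0,0],"turn":0,"jaw":-1}]' 90
```

```text
time_s: 3.7
eef_pos: [0.5471, 0.1679, 0.0325]
ee_rot: [0.001, -0.001, 1.0, 0.0]
wrist_force: [0.3, 0.8, 5.3]
opening: 0.0239
```

```bash
python3 -m crank '[{"dp":[0,0,0],"turn":0,"jaw":-1},{"dp":[0,0,0],"turn":0,"jaw":-1},{"dp":[0,0,0],"turn":0,"jaw":-1}]'
```

```text
time_s: 4.0
eef_pos: [0.5472, 0.1679, 0.0325]
ee_rot: [0.001, -0.001, 1.0, 0.0]
wrist_force: [-1.3, -0.1, 5.5]
opening: 0.0245
```

```bash
python3 -m crank '[{"dp":[0,0,-0.5],"turn":0,"jaw":-1},{"dp":[0,0,-1.5],"turn":0,"jaw":-1},{"dp":[0,0,-3],"turn":0,"jaw":-1},{"dp":[0,0,-3],"turn":0,"jaw":-1},{"dp":[0,0,-2],"turn":0,"jaw":-1},{"dp":[0,0,0],"turn":0,"jaw":-1},{"dp":[0,0,0],"turn":0,"jaw":-1}]'
python3 - <<'E'
from rig import robot
from h import *
print(robot.read_state()["eef_pos"])
w=robot.camera("wrist");s=robot.camera("scene");cv2.imwrite("pics/w2.png",w["color"])
crop(s["color"],320,90,480,250,4,"pics/s2.png")
E
```

```text
time_s: 4.7
eef_pos: [0.5462, 0.1677, 0.1314]
ee_rot: [0.0, -0.001, 1.0, 0.0]
wrist_force: [0.1, 0.8, -3.1]
opening: 0.0244
[0.5462046  0.16766775 0.13135783]
```

View pics/w2.png

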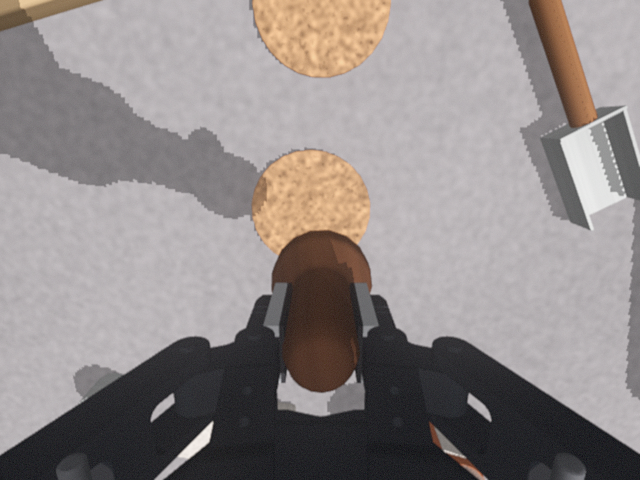

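View pics/s2.png

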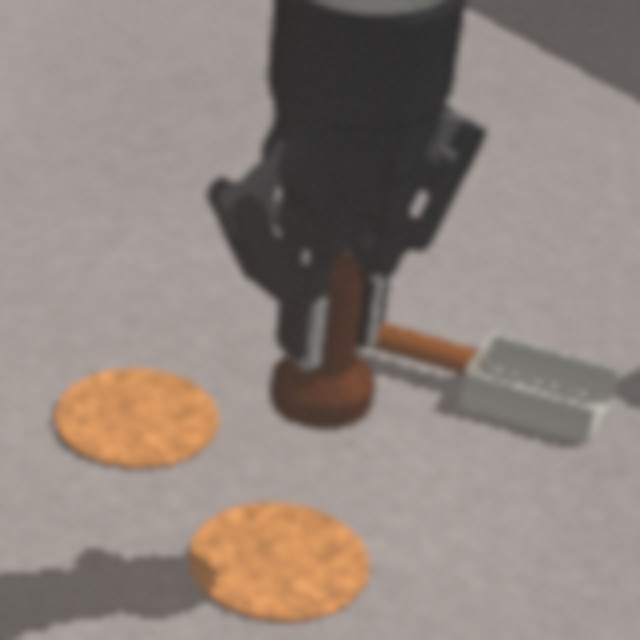

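The tamper is held upright and the mat is clear. Now across to the far proud walnut.

```bash
python3 -m crank '[{"dp":[-0.2,-1.9,0],"turn":0,"jaw":-1},{"dp":[-0.3,-3.8,0],"turn":0,"jaw":-1},{"dp":[-0.3,-3.8,0],"turn":0,"jaw":-1},{"dp":[-0.3,-3.8,0],"turn":0,"jaw":-1},{"dp":[-0.3,-3.8,0],"turn":0,"jaw":-1},{"dp":[-0.3,-3.8,0],"turn":0,"jaw":-1},{"dp":[-0.3,-3.8,0],"turn":0,"jaw":-1},{"dp":[-0.3,-3.8,0],"turn":0,"jaw":-1},{"dp":[-0.3,-3.8,0],"turn":0,"jaw":-1},{"dp":[-0.1,-3.6,0],"turn":0,"jaw":-1},{"dp":[0,-1.9,0],"turn":0,"jaw":-1},{"dp":[0,0,0],"turn":0,"jaw":-1}]'
python3 -m crank '[{"dp":[0,0,0],"turn":0,"jaw":-1}]'
python3 - <<'E'
from rig import robot
from h import *
s0=robot.read_state();print(s0["eef_pos"],s0["wrist_force"],s0["ft_torque"])
t=robot.camera("top");s=robot.camera("scene");w=robot.camera("wrist")
cv2.imwrite("pics/w3.png",w["color"])
crop(s["color"],120,140,300,345,2.9,"pics/s3.png")
crop(t["color"],390,180,500,345,3.6,"pics/t3.png")
hsv=cv2.cvtColor(t["color"],cv2.COLOR_BGR2HSV)
m=cv2.inRange(hsv,(3,60,70),(20,255,255)); sub=np.zeros_like(m); sub[225:300,195:275]=m[225:300,195:275]
for cn in cv2.findContours(sub,cv2.RETR_EXTERNAL,cv2.CHAIN_APPROX_NONE)[0]:
    if cv2.contourArea(cn)>200: e=cv2.fitEllipse(cv2.convexHull(cn)); print("mat",e,ray(t,e[0],.004))
E
```

```text
time_s: 6.0
eef_pos: [0.5729, -0.212, 0.1296]
ee_rot: [-0.001, 0.001, 1.0, 0.0]
wrist_force: [0.0, 0.5, -2.4]
opening: 0.0241
time_s: 6.1
eef_pos: [0.5731, -0.2096, 0.1299]
ee_rot: [-0.001, -0.0, 1.0, 0.001]
wrist_force: [0.2, 0.0, -1.6]
opening: 0.024
[ 0.57312044 -0.20957564  0.12991169] [ 0.23569853  0.02026479 -1.57992026] [ 0.00683764 -0.00401818  0.0781509 ]
mat ((232.85806274414062, 264.0567321777344), (49.02631378173828, 49.762306213378906), 42.712528228759766) [0.53516    0.15921901 0.004     ]
```

View pics/w3.png

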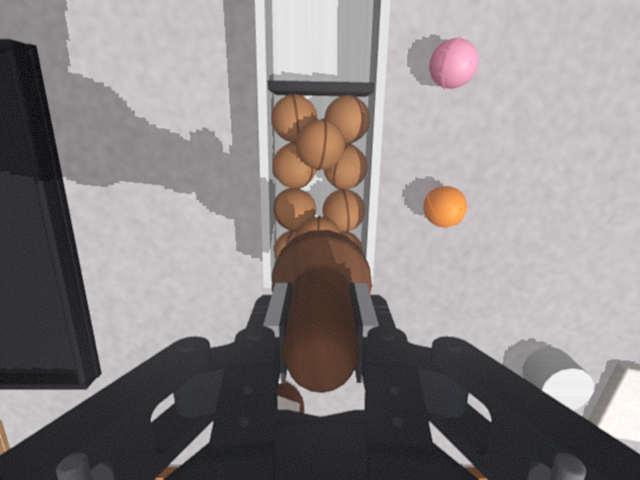

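View pics/s3.png

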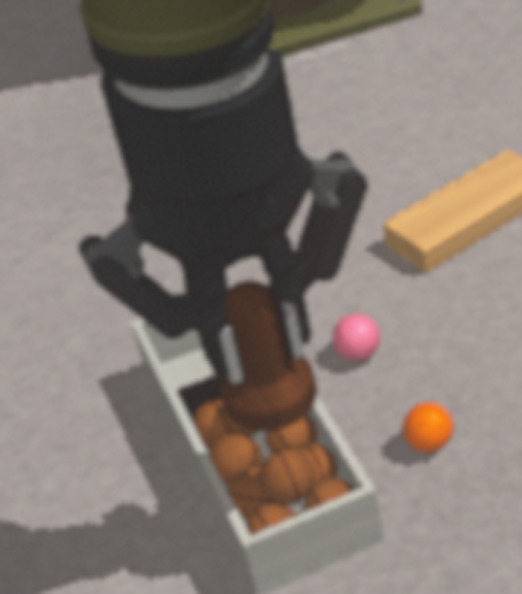

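View pics/t3.png

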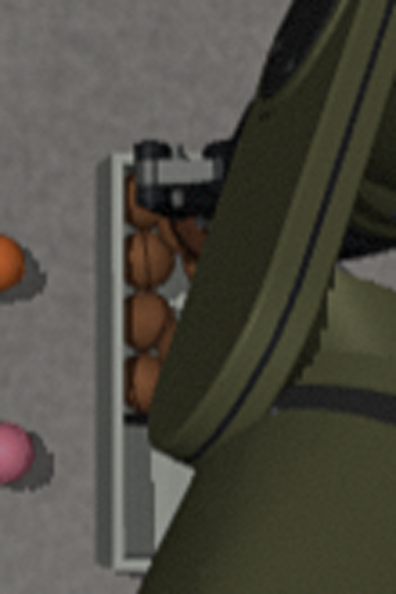

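Run:
```python
from rig import robot
from h import *
s=robot.camera("scene");w=robot.camera("wrist")
print(ray(s,(211.5,275.5),.108),ray(s,(206.2,241.5),.175))
# wrist: lower disc top edge row 231, lateral centre 321.5
for x in(.569,.5715,.573):
  print(x,proj(w,(x-.024,-.2096,.108)),proj(w,(x,-.2096+.024,.108)),proj(w,(x,-.2096-.024,.108)),proj(w,(x,-.2096,.177)))
```

```text
[ 0.57342416 -0.21182327  0.108     ] [ 0.57434377 -0.20821755  0.175     ]
0.569 [321.58239373 222.70474871] [370.68573217 270.38158123] [272.16026614 270.20891711] [322.13120717 356.48154366]
0.5715 [321.56623618 227.8402195 ] [370.47299259 275.1265699 ] [272.34329467 274.95645374] [322.1031655  363.43710288]
0.573 [321.5566063  230.90095529] [370.3461671  277.95531259] [272.45240755 277.78670828] [322.08651079 367.56819836]
```

```bash
python3 -m crank '[{"dp":[0,0.0,1],"turn":0,"jaw":-1},{"dp":[0,0,1.5],"turn":0,"jaw":-1},{"dp":[0,0,1],"turn":0,"jaw":-1},{"dp":[0,0,0.4],"turn":0,"jaw":-1},{"dp":[0,0,0.2],"turn":0,"jaw":-1},{"dp":[0,0,0.2],"turn":0,"jaw":-1},{"dp":[0,0,0.2],"turn":0,"jaw":-1},{"dp":[0,0,0],"turn":0,"jaw":-1}]'
python3 -m crank '[{"dp":[0,0,0.2],"turn":0,"jaw":-1},{"dp":[0,0,0.2],"turn":0,"jaw":-1}]'
```

```text
time_s: 7.15
eef_pos: [0.574, -0.2103, 0.0865]
ee_rot: [0.0, -0.001, 1.0, -0.0]
wrist_force: [0.3, -0.5, -2.7]
opening: 0.024
time_s: 7.35
eef_pos: [0.5751, -0.2109, 0.0844]
ee_rot: [0.001, -0.001, 1.0, -0.001]
wrist_force: [-1.2, 0.3, 7.9]
opening: 0.0241
```

```bash
python3 -m crank '[{"dp":[0.1,0,0.15],"turn":0,"jaw":-1},{"dp":[0,0,0.15],"turn":0,"jaw":-1},{"dp":[0,0,0.15],"turn":0,"jaw":-1}]'
python3 -m crank '[{"dp":[0,0,0.15],"turn":0,"jaw":-1},{"dp":[0,0,0.15],"turn":0,"jaw":-1},{"dp":[0,0,0],"turn":0,"jaw":-1}]'
```

```text
time_s: 7.65
eef_pos: [0.5758, -0.2116, 0.0827]
ee_rot: [0.003, -0.001, 1.0, -0.002]
wrist_force: [-3.3, 1.2, 14.6]
opening: 0.0245
time_s: 7.95
eef_pos: [0.5748, -0.2114, 0.0778]
ee_rot: [0.002, -0.001, 1.0, -0.001]
wrist_force: [0.3, -0.5, 4.3]
opening: 0.024
```

Force peaked near 15 N and is now falling, so the walnut is moving down. Continuing.

```bash
python3 -m crank '[{"dp":[0,0,0.15],"turn":0,"jaw":-1},{"dp":[0,0,0.15],"turn":0,"jaw":-1},{"dp":[0,0,0.15],"turn":0,"jaw":-1}]'
python3 -m crank '[{"dp":[0,0,0.15],"turn":0,"jaw":-1},{"dp":[0,0,0.15],"turn":0,"jaw":-1},{"dp":[0,0,0],"turn":0,"jaw":-1}]'
```

```text
time_s: 8.25
eef_pos: [0.573, -0.2103, 0.0704]
ee_rot: [0.0, -0.001, 1.0, -0.0]
wrist_force: [0.0, -1.4, -0.8]
opening: 0.0242
time_s: 8.55
eef_pos: [0.5723, -0.2099, 0.0663]
ee_rot: [-0.001, -0.001, 1.0, 0.0]
wrist_force: [0.0, 0.7, -1.2]
opening: 0.024
```

```bash
python3 -m crank '[{"dp":[0,0,0.1],"turn":0,"jaw":-1},{"dp":[0,0,0.1],"turn":0,"jaw":-1},{"dp":[0,0,0],"turn":0,"jaw":-1}]'
```

```text
time_s: 8.85
eef_pos: [0.573, -0.2103, 0.066]
ee_rot: [0.0, -0.001, 1.0, -0.0]
wrist_force: [-2.1, 0.9, 3.4]
opening: 0.0241
```

```bash
python3 -m crank '[{"dp":[0,0,0.1],"turn":0,"jaw":-1},{"dp":[0,0,0.1],"turn":0,"jaw":-1},{"dp":[0,0,0],"turn":0,"jaw":-1}]'
python3 - <<'E'
from rig import robot
from h import *
w=robot.camera("wrist");s=robot.camera("scene");cv2.imwrite("pics/w4.png",w["color"])
crop(s["color"],120,190,300,345,3.4,"pics/s4.png");print(robot.read_state()["wrist_force"])
E
```

```text
time_s: 9.15
eef_pos: [0.5737, -0.2107, 0.0658]
ee_rot: [0.001, -0.001, 1.0, -0.0]
wrist_force: [-3.7, 2.0, 10.0]
opening: 0.024
[-3.280748    1.21557014 10.33116894]
```

View pics/w4.png

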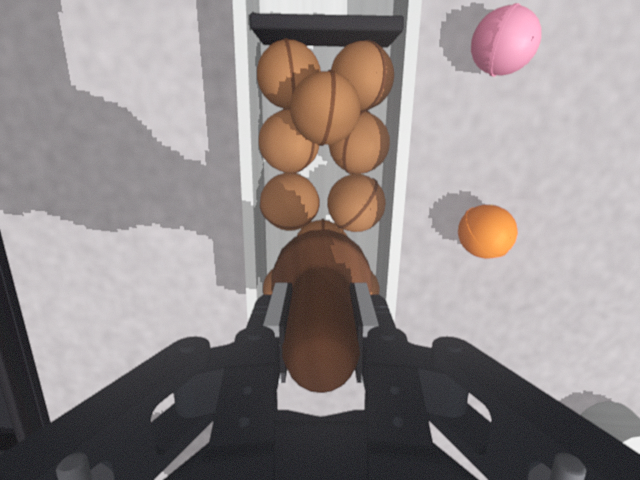

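View pics/s4.png

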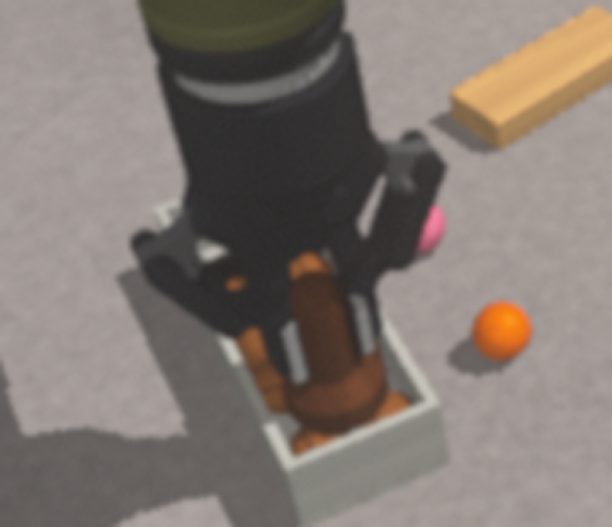

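The w8 walnut is down: stopped stiffly at 10 N, and the rows and divider have moved. Lift and look for the second one.

```bash
python3 -m crank '[{"dp":[0,0,-0.5],"turn":0,"jaw":-1},{"dp":[0,0,-2],"turn":0,"jaw":-1},{"dp":[0,0,-3],"turn":0,"jaw":-1},{"dp":[0,0,-1.5],"turn":0,"jaw":-1},{"dp":[0,0,0],"turn":0,"jaw":-1},{"dp":[0,0,0],"turn":0,"jaw":-1}]'
python3 - <<'E'
from rig import robot
from h import *
w=robot.camera("wrist");s=robot.camera("scene");cv2.imwrite("pics/w5.png",w["color"])
crop(s["color"],120,190,300,345,3.4,"pics/s5.png");print(robot.read_state()["eef_pos"])
E
```

```text
time_s: 9.85
eef_pos: [0.5725, -0.2101, 0.1325]
ee_rot: [-0.0, -0.001, 1.0, 0.0]
wrist_force: [-0.3, -0.5, -3.5]
opening: 0.0239
[ 0.57176447 -0.20973452  0.13120794]
```

View pics/w5.png

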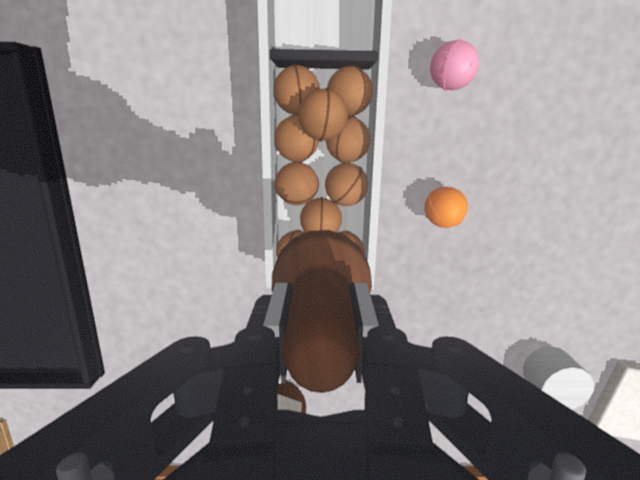

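View pics/s5.png

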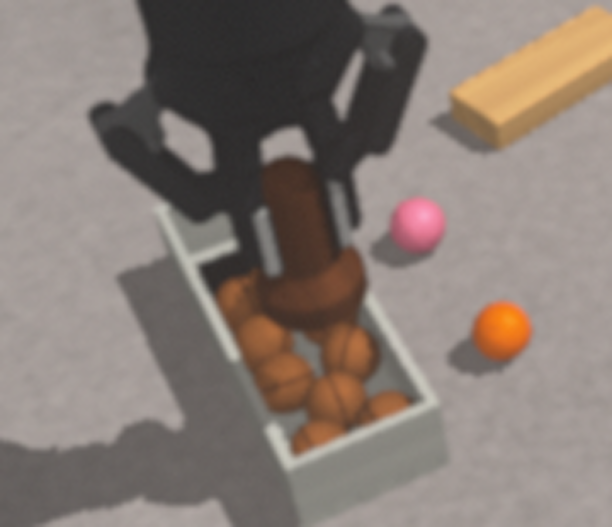

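Run:
```python
from rig import robot
from h import *
w=robot.camera("wrist")
for n,p,z in [("w9",(323,115),.043),("w8",(320,219),.023),("r4L",(297,89),.023),("r3L",(296,140),.023),("r2L",(297,184),.023),("div50",(324,50),.043),("div56",(324,56),.043),("orange",(446,207),.015)]: print(n,ray(w,p,z).round(4))
```

```text
w9 [ 0.4935 -0.2093  0.043 ]
w8 [ 0.5629 -0.2111  0.023 ]
r4L [ 0.4772 -0.2258  0.023 ]
r3L [ 0.5088 -0.2271  0.023 ]
r2L [ 0.5381 -0.2269  0.023 ]
div50 [ 0.4581 -0.2088  0.043 ]
div56 [ 0.4612 -0.2088  0.043 ]
orange [ 0.556  -0.1201  0.015 ]
```

Matches the prediction: w9 at x 0.4935 and the divider face at about 0.461. I'll move over w9, 2 mm to the far side from the divider, and press.

```bash
python3 -m crank '[{"dp":[1.6,0,0],"turn":0,"jaw":-1},{"dp":[3,0,0],"turn":0,"jaw":-1},{"dp":[2,0,0],"turn":0,"jaw":-1},{"dp":[1,0,0],"turn":0,"jaw":-1},{"dp":[0,0,1],"turn":0,"jaw":-1},{"dp":[0,0,1.5],"turn":0,"jaw":-1},{"dp":[0,0,0.7],"turn":0,"jaw":-1},{"dp":[0,0,0.4],"turn":0,"jaw":-1},{"dp":[0,0,0],"turn":0,"jaw":-1},{"dp":[0,0,0],"turn":0,"jaw":-1}]'
python3 - <<'E'
from rig import robot
from h import *
w=robot.camera("wrist");s=robot.camera("scene");cv2.imwrite("pics/w6.png",w["color"])
print(robot.read_state()["eef_pos"])
E
```

```text
time_s: 11.0
eef_pos: [0.4973, -0.2104, 0.0973]
ee_rot: [0.0, -0.001, 1.0, -0.0]
wrist_force: [0.9, -1.2, -3.3]
opening: 0.0244
[ 0.49740041 -0.21050158  0.09785258]
```

View pics/w6.png

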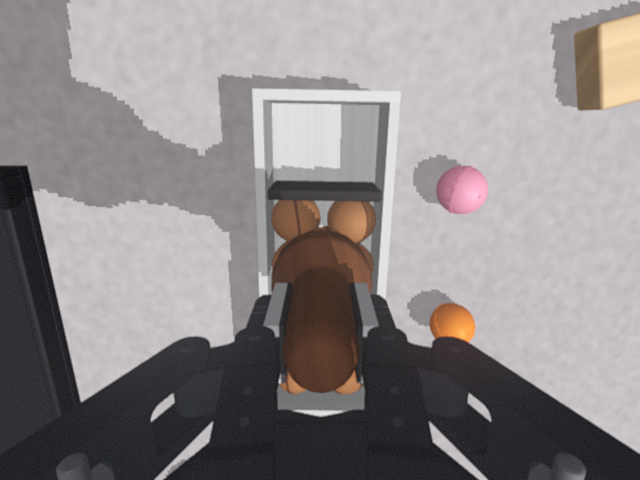

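```bash
python3 -m crank '[{"dp":[0.2,0,0.4],"turn":0,"jaw":-1},{"dp":[0,0,0.4],"turn":0,"jaw":-1},{"dp":[0,0,0.2],"turn":0,"jaw":-1},{"dp":[0,0,0.2],"turn":0,"jaw":-1},{"dp":[0,0,0.2],"turn":0,"jaw":-1},{"dp":[0,0,0.15],"turn":0,"jaw":-1}]'
python3 -m crank '[{"dp":[0,0,0.15],"turn":0,"jaw":-1},{"dp":[0,0,0.15],"turn":0,"jaw":-1},{"dp":[0,0,0.15],"turn":0,"jaw":-1}]'
```

```text
time_s: 11.7
eef_pos: [0.4963, -0.2111, 0.0841]
ee_rot: [0.001, -0.001, 1.0, -0.001]
wrist_force: [-2.2, 0.8, 10.5]
opening: 0.0241
time_s: 12.0
eef_pos: [0.4976, -0.2119, 0.0813]
ee_rot: [0.003, -0.001, 1.0, -0.002]
wrist_force: [-1.3, -0.1, 11.9]
opening: 0.0238
```

```bash
python3 -m crank '[{"dp":[0,0,0.15],"turn":0,"jaw":-1},{"dp":[0,0,0.15],"turn":0,"jaw":-1},{"dp":[0,0,0],"turn":0,"jaw":-1}]'
```

```text
time_s: 12.3
eef_pos: [0.4956, -0.2108, 0.0752]
ee_rot: [0.001, -0.001, 1.0, -0.001]
wrist_force: [-0.3, -0.5, 0.2]
opening: 0.0239
```

```bash
python3 -m crank '[{"dp":[0,0,0.15],"turn":0,"jaw":-1},{"dp":[0,0,0.15],"turn":0,"jaw":-1},{"dp":[0,0,0.15],"turn":0,"jaw":-1},{"dp":[0,0,0.15],"turn":0,"jaw":-1},{"dp":[0,0,0.1],"turn":0,"jaw":-1},{"dp":[0,0,0],"turn":0,"jaw":-1}]'
python3 -m crank '[{"dp":[0,0,0.1],"turn":0,"jaw":-1},{"dp":[0,0,0.1],"turn":0,"jaw":-1},{"dp":[0,0,0],"turn":0,"jaw":-1}]'
```

```text
time_s: 12.9
eef_pos: [0.4945, -0.21, 0.0667]
ee_rot: [-0.0, -0.001, 1.0, 0.0]
wrist_force: [-0.5, 0.8, -2.6]
opening: 0.0244
time_s: 13.2
eef_pos: [0.4952, -0.2104, 0.066]
ee_rot: [0.0, -0.001, 1.0, -0.0]
wrist_force: [-1.4, 1.3, 3.3]
opening: 0.0244
```

```bash
python3 -m crank '[{"dp":[0,0,0.1],"turn":0,"jaw":-1},{"dp":[0,0,0.1],"turn":0,"jaw":-1},{"dp":[0,0,0],"turn":0,"jaw":-1}]'
python3 -m crank '[{"dp":[0,0,-0.5],"turn":0,"jaw":-1},{"dp":[0,0,-2],"turn":0,"jaw":-1},{"dp":[0,0,-3],"turn":0,"jaw":-1},{"dp":[0,0,-2],"turn":0,"jaw":-1},{"dp":[3,0,0],"turn":0,"jaw":-1},{"dp":[0,2,0],"turn":0,"jaw":-1},{"dp":[0,4,0],"turn":0,"jaw":-1},{"dp":[0,4,0],"turn":0,"jaw":-1},{"dp":[0,4,0],"turn":0,"jaw":-1},{"dp":[0,2,0],"turn":0,"jaw":-1},{"dp":[0,0,0],"turn":0,"jaw":-1}]'
python3 - <<'E'
from rig import robot
from h import *
t=robot.camera("top");s=robot.camera("scene")
crop(s["color"],150,225,290,345,5,"pics/s7.png");crop(t["color"],405,215,480,345,4.613,"pics/t7.png");print(robot.read_state()["eef_pos"])
cv2.imwrite("pics/t7f.png",t["color"])
E
```

```text
time_s: 13.5
eef_pos: [0.496, -0.2109, 0.0658]
ee_rot: [0.001, -0.001, 1.0, -0.001]
wrist_force: [-3.8, 2.3, 11.5]
opening: 0.0246
time_s: 14.6
eef_pos: [0.4641, -0.0482, 0.1376]
ee_rot: [-0.0, -0.002, 1.0, 0.0]
wrist_force: [0.3, -0.1, -1.3]
opening: 0.0243
[ 0.46445554 -0.05025891  0.13788204]
```

View pics/s7.png

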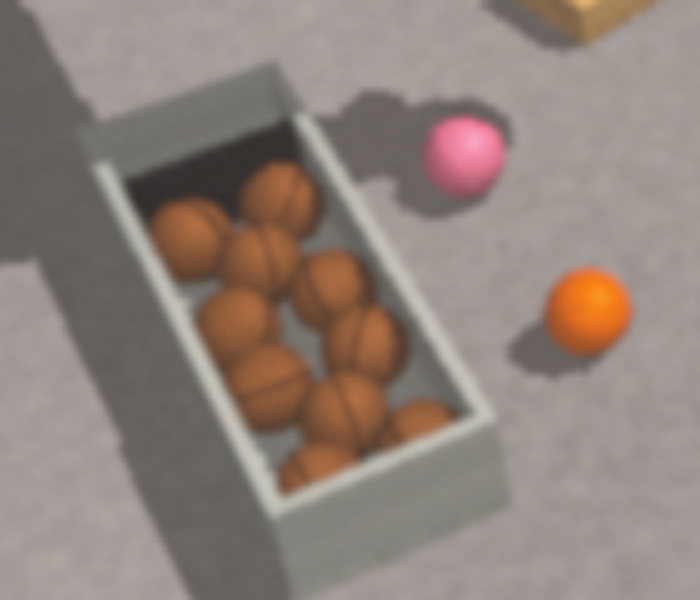

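View pics/t7.png

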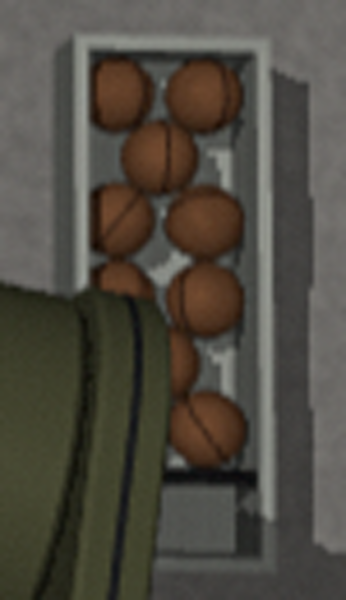

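Run:
```python
from rig import robot
from h import *
t=robot.camera("top");s=robot.camera("scene")
b=lambda x,y:(404.5+x/4.613,214.5+y/4.613); bs=lambda x,y:(149.5+x/5,224.5+y/5)
for n,pt,ps in [("w8",(160,158),(345,411)),("r3R",(205,300),(239,326)),("r4",(208,428),(192,238)),("r2",(205,220),(269,386))]:
    print(n,tri(t,b(*pt),s,bs(*ps)).round(4))
print("w9 by scene z.023",ray(s,bs(260,262),.023))
m=cv2.inRange(cv2.cvtColor(s["color"],cv2.COLOR_BGR2HSV),(5,110,100),(20,255,255))
sub=np.zeros_like(m); sub[205:255,350:425]=m[205:255,350:425]
for cn in cv2.findContours(sub,cv2.RETR_EXTERNAL,cv2.CHAIN_APPROX_NONE)[0]:
    if cv2.contourArea(cn)>200:
        h=cv2.convexHull(cn)[:,0]; X=np.array([ray(s,p,.004)[:2] for p in h],np.float32); print("mat S",cv2.minEnclosingCircle(X))
```

```text
w8 [ 0.5632 -0.2101  0.0258]
r3R [ 0.5088 -0.2263  0.0253]
r4 [ 0.4603 -0.226   0.0255]
r2 [ 0.5395 -0.2271  0.0252]
w9 by scene z.023 [ 0.48164657 -0.20917629  0.023     ]
mat S ((0.5358294248580933, 0.15862888097763062), 0.044388774782419205)
```

All walnuts triangulate to the same height, and the mat centre is (0.5355, 0.159) in both views. Carrying the tamper back.

```bash
python3 -m crank '[{"dp":[-0.5,1.5,0],"turn":0,"jaw":-1},{"dp":[-1.1,3.2,0],"turn":0,"jaw":-1},{"dp":[-1.1,3.2,0],"turn":0,"jaw":-1},{"dp":[-1.1,3.2,0],"turn":0,"jaw":-1},{"dp":[-1.1,3.2,0],"turn":0,"jaw":-1},{"dp":[-1.1,3.2,0],"turn":0,"jaw":-1},{"dp":[-0.8,2.4,0],"turn":0,"jaw":-1},{"dp":[-0.3,1.0,0],"turn":0,"jaw":-1},{"dp":[0,0,2],"turn":0,"jaw":-1},{"dp":[0,0,2],"turn":0,"jaw":-1},{"dp":[0,0,0],"turn":0,"jaw":-1},{"dp":[0,0,0],"turn":0,"jaw":-1}]'
python3 - <<'E'
from rig import robot
from h import *
w=robot.camera("wrist");s=robot.camera("scene");print(robot.read_state()["eef_pos"])
cv2.imwrite("pics/w8.png",w["color"]);crop(s["color"],340,150,440,260,5,"pics/s8.png")
E
```

```text
time_s: 16.0
eef_pos: [0.5353, 0.1577, 0.098]
ee_rot: [-0.001, 0.0, 1.0, -0.0]
wrist_force: [0.4, -0.5, -1.3]
opening: 0.0241
[0.53637404 0.15816512 0.09957373]
```

View pics/w8.png

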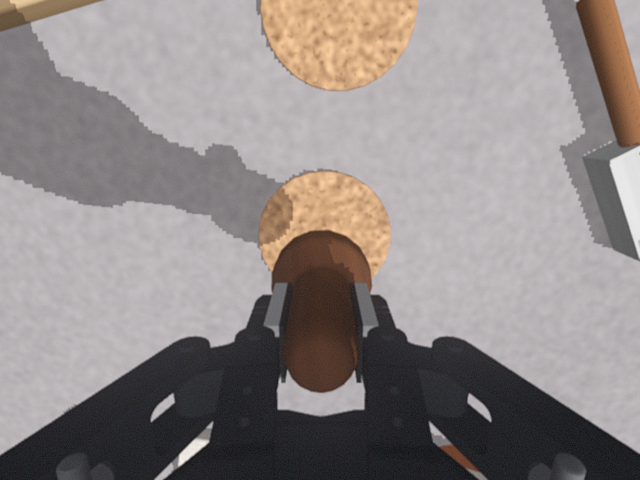

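View pics/s8.png

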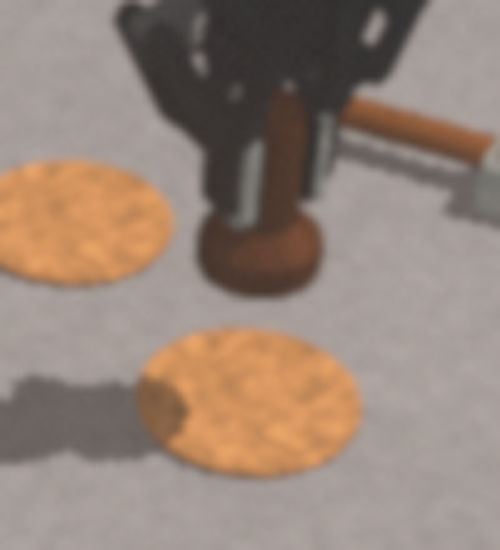

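```bash
python3 -m crank '[{"dp":[0,0.1,1],"turn":0,"jaw":-1},{"dp":[0,0,2],"turn":0,"jaw":-1},{"dp":[0,0,2],"turn":0,"jaw":-1},{"dp":[0,0,0.8],"turn":0,"jaw":-1},{"dp":[0,0,0],"turn":0,"jaw":-1},{"dp":[0,0,0],"turn":0,"jaw":-1}]'
python3 - <<'E'
from rig import robot
from h import *
s=robot.camera("scene");w=robot.camera("wrist");print(robot.read_state()["eef_pos"])
crop(s["color"],340,170,440,260,6,"pics/s9.png")
print([ray(w,p,.004) for p in((260,232),(391,232))])
E
```

```text
time_s: 16.7
eef_pos: [0.536, 0.1598, 0.041]
ee_rot: [0.001, -0.001, 1.0, 0.0]
wrist_force: [-0.2, 0.9, -1.8]
opening: 0.0241
[0.53650407 0.15994196 0.04168962]
[array([0.51651857, 0.12770171, 0.004     ]), array([0.5164897 , 0.19488767, 0.004     ])]
```

View pics/s9.png

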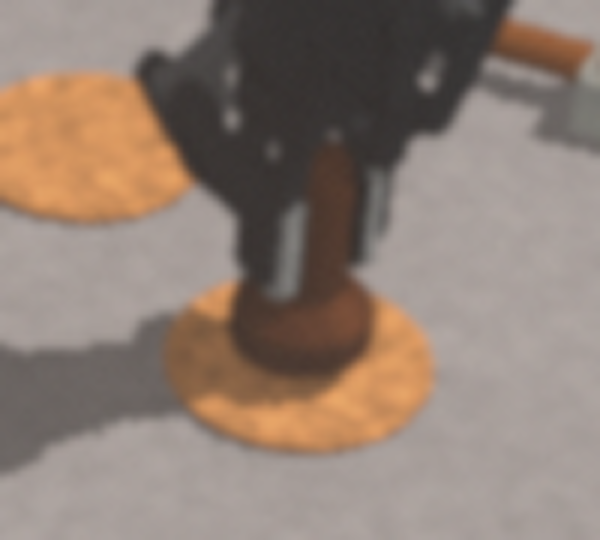

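```bash
python3 -m crank '[{"dp":[0.1,-0.1,0.3],"turn":0,"jaw":-1},{"dp":[0,0,0.2],"turn":0,"jaw":-1},{"dp":[0,0,0.1],"turn":0,"jaw":-1},{"dp":[0,0,0],"turn":0,"jaw":-1},{"dp":[0,0,0],"turn":0,"jaw":-1}]'
python3 -m crank '[{"dp":[0,0,0.1],"turn":0,"jaw":-1},{"dp":[0,0,0.1],"turn":0,"jaw":-1},{"dp":[0,0,0],"turn":0,"jaw":-1}]'
```

```text
time_s: 17.3
eef_pos: [0.5344, 0.1587, 0.0343]
ee_rot: [-0.0, -0.001, 1.0, -0.0]
wrist_force: [-0.6, 0.2, -2.3]
opening: 0.0243
time_s: 17.6
eef_pos: [0.5346, 0.1588, 0.0325]
ee_rot: [0.0, -0.001, 1.0, 0.0]
wrist_force: [0.2, 0.9, -0.7]
opening: 0.0241
```

```bash
python3 -m crank '[{"dp":[-0.1,0,0.1],"turn":0,"jaw":-1},{"dp":[0,0,0],"turn":0,"jaw":-1},{"dp":[0,0,0],"turn":0,"jaw":-1}]'
```

```text
time_s: 17.9
eef_pos: [0.5352, 0.1589, 0.0325]
ee_rot: [-0.001, -0.001, 1.0, -0.0]
wrist_force: [-5.3, 0.6, 6.8]
opening: 0.0241
```

Contact on the mat. Release and rise straight up.

```bash
python3 -m crank '[{"dp":[0,0,0],"turn":0,"jaw":-0.2},{"dp":[0,0,0],"turn":0,"jaw":0},{"dp":[0,0,0],"turn":0,"jaw":0.3},{"dp":[0,0,0],"turn":0,"jaw":1},{"dp":[0,0,0],"turn":0,"jaw":1},{"dp":[0,0,0],"turn":0,"jaw":1},{"dp":[0,0,0],"turn":0,"jaw":1}]'
python3 -m crank '[{"dp":[0,0,-1],"turn":0,"jaw":1},{"dp":[0,0,-3],"turn":0,"jaw":1},{"dp":[0,0,-4],"turn":0,"jaw":1},{"dp":[0,0,-4],"turn":0,"jaw":1},{"dp":[0,0,-3],"turn":0,"jaw":1},{"dp":[2.5,2.5,0],"turn":0,"jaw":1},{"dp":[3,3,0],"turn":0,"jaw":1},{"dp":[3,3,0],"turn":0,"jaw":1},{"dp":[3,3,0],"turn":0,"jaw":1},{"dp":[2,2,0],"turn":0,"jaw":1},{"dp":[0,0,0],"turn":0,"jaw":1}]'
python3 - <<'E'
from rig import robot
from h import *
s=robot.camera("scene");t=robot.camera("top")
cv2.imwrite("pics/tE.png",t["color"]);cv2.imwrite("pics/sE.png",s["color"])
crop(t["color"],405,215,480,345,4.613,"pics/tEb.png");crop(t["color"],190,230,280,300,8,"pics/tEm.png")
E
```

```text
time_s: 18.6
eef_pos: [0.5354, 0.1587, 0.0313]
ee_rot: [-0.0, -0.001, 1.0, 0.0]
wrist_force: [-0.2, 0.5, -0.7]
opening: 0.0854
time_s: 19.7
eef_pos: [0.3982, 0.2954, 0.1821]
ee_rot: [0.0, -0.003, 1.0, 0.0]
wrist_force: [-0.3, 0.0, 0.1]
opening: 0.0854
```

View pics/tEb.png

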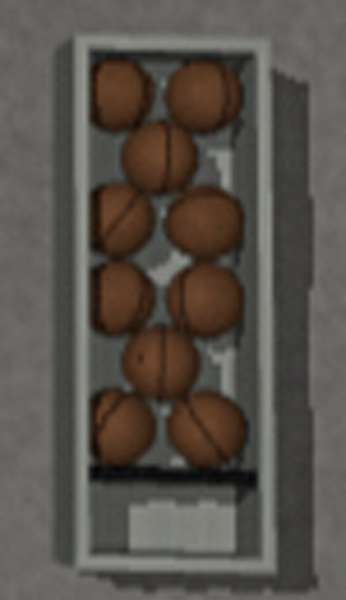

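View pics/tEm.png

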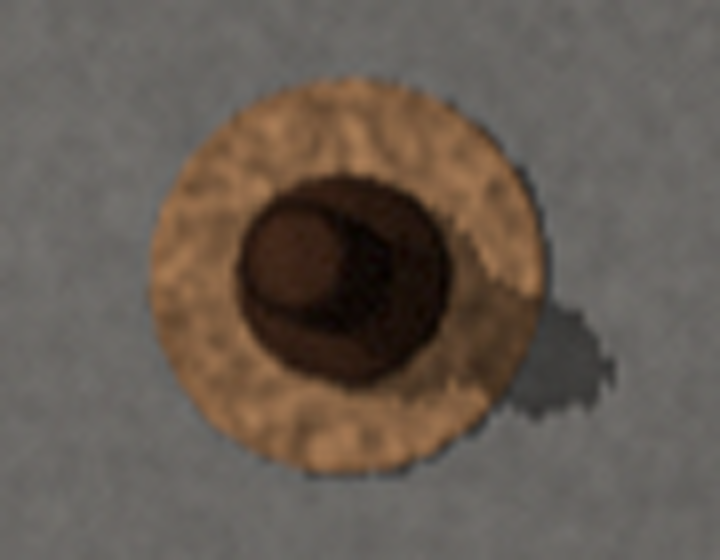

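View pics/sE.png

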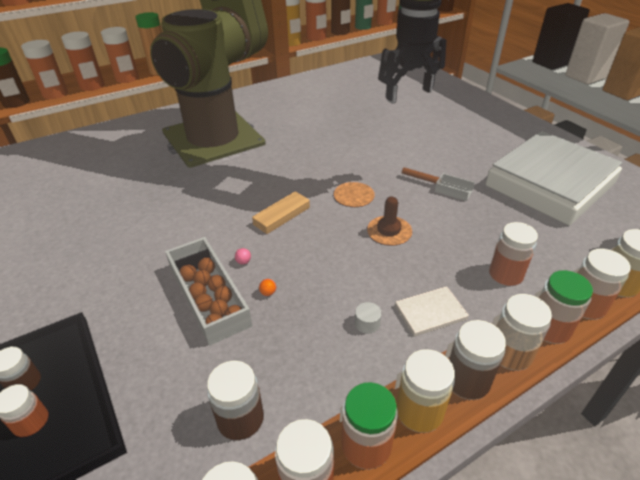

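View pics/tE.png

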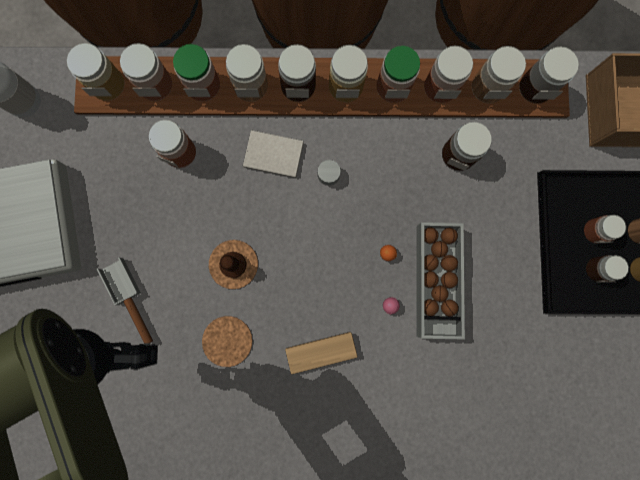

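Run:
```python
from rig import robot
from h import *
t=robot.camera("top");s=robot.camera("scene")
b=lambda x,y:(404.5+x/4.613,214.5+y/4.613); bs=lambda x,y:(149.5+x/5,224.5+y/5)
print("w9",tri(t,b(159,362),s,bs(260,262)).round(4),"w8",tri(t,b(160,158),s,bs(345,411)).round(4))
print("tamper",ray(t,(189.5+345/8,229.5+280/8),.016),"mat",ray(t,(189.5+348/8,229.5+275/8),.004))
print(robot.close_job())
```

```text
w9 [ 0.4848 -0.2088  0.0255] w8 [ 0.5632 -0.2101  0.0258]
tamper [0.53357831 0.15778677 0.016     ] mat [0.53549102 0.15896989 0.004     ]
the job is handed in; nothing more can be done
None
```

I pressed both proud walnuts down with the tamper, and all ten now lie level in one layer. I then stood the tamper upright on the farther cork mat and handed the job in at about 20 s.

- **Pressing:** the highest force I read was about 15 N, well under the 60 N at which a walnut cracks. I read it only between moves, so a brief higher peak could have gone unseen. The divider slid back by itself, about 40 mm by my estimate.
- **Walnut heights:** from two camera views, both pressed walnuts came out at 25.5–25.8 mm. Three of their neighbours came out at 25.2–25.5 mm. That is about 2.5 mm above the nominal 23 mm for all of them, close to the 2 mm calibration error, so they are level with each other. I checked the rest by eye only.
- **Tamper:** it is about 2 mm from the mat's centre in the top view. That too is close to the calibration error, and I did not correct it.
- **Bystanders:** the tin and jars look unmoved in the before and after pictures.

No check failed.

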